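# Load the warm-air dryer and set its timer

## Task

First turn the dryer's dial back to off (pointer on the round dot). Then, with it off, slide every board up out of the drip rack and stand it fully down in an upright bay of the dryer, one to a bay, and lay the soap case flat, lid up, inside the shallow tray on the dryer's deck. When everything is loaded, set the dial to 40, the long tick, and leave the mug, jug and brush where they are.

Things in the scene. Friction and masses are not known exactly. Their poses are not given: they have to be found in the camera images.
- dial_grip (a point): Dial on the white deck: grey disc (66 mm across, 12 mm high) with an upright black grip bar 62 mm long, 14 mm wide, 30 mm high. The point is on the vertical axis, 12 mm below the bar's top, 18 mm above the disc, 30 mm above the deck. Its x axis runs along the bar and turns with it; the white-striped end (pointer) is at -x. It stays where it is left (0.06 N m); may need several grasps.
- dial (a joint): Angle of the dial, rad: 0 = off (pointer at the round dot, against a stop); grows as the dial is turned clockwise seen from above, up to 4.2. Seven ticks follow the dot clockwise, one each 0.6 rad (10, 20, 30 ... 70 minutes); the fourth tick (40, at 2.4 rad) is longer and thicker than the others.
- dryer: Fixed white warm-air dryer, 240 x 260 mm. Origin on the table surface; z up. At -x the board section (x -130 to -10 mm, 75 mm high) with four open-topped upright bays; at +x (x -10 to 110 mm) the flat deck, 90 mm high, with the dial at (50, 74) mm and the shallow tray at (50, -55) mm. It may stand on the robot's left or right.
- tray (a point): Centre of the floor of the shallow tray on the dryer's deck, 90 mm above the table. Inside 92 mm (dryer's x) by 134 mm (dryer's y), with a rim 8 mm high. Axes as the dryer's.
- rack: Fixed steel drip rack, 124 x 200 x 50 mm. Origin under its centre, z up. Four slots in a row along its y at -75, -25, 25, 75 mm, each 14 mm wide with walls up to 50 mm above the table; slot floors at 8 mm. Some slots may be empty.
- soap_case_mid (a point): Centre of the steel soap case, a closed box 100 mm (own x) by 58 mm (own y) by 34 mm high (own z up), 160 g or so. It lies flat on the table between rack and dryer; the lid is on top.
- board1_mid (a point): Centre of board1, a bamboo board 100 mm wide (own x), 10 mm thick (own y), 120 mm tall (own z, up as it stands), about 100 g. It stands in a slot of the rack with its upper 78 mm free. None at the start if this board is absent.
- bay1 (a point): Centre of the floor of bay 1 of the dryer, 20 mm above the table. The bay is 18 mm wide (dryer's y), 112 mm long (dryer's x) and 55 mm deep, open at the top; bays are 56 mm apart. Axes as the dryer's.
- board2_mid (a point): Centre of board2, a bamboo board 100 mm wide (own x), 10 mm thick (own y), 120 mm tall (own z, up as it stands), about 100 g. It stands in a slot of the rack with its upper 78 mm free. None at the start if this board is absent.
- bay2 (a point): Centre of the floor of bay 2 of the dryer, 20 mm above the table. The bay is 18 mm wide (dryer's y), 112 mm long (dryer's x) and 55 mm deep, open at the top; bays are 56 mm apart. Axes as the dryer's.
- board3_mid (a point): Centre of board3, a bamboo board 100 mm wide (own x), 10 mm thick (own y), 120 mm tall (own z, up as it stands), about 100 g. It stands in a slot of the rack with its upper 78 mm free. None at the start if this board is absent.
- bay3 (a point): Centre of the floor of bay 3 of the dryer, 20 mm above the table. The bay is 18 mm wide (dryer's y), 112 mm long (dryer's x) and 55 mm deep, open at the top; bays are 56 mm apart. Axes as the dryer's.
- board4_mid (a point): Centre of board4, a bamboo board 100 mm wide (own x), 10 mm thick (own y), 120 mm tall (own z, up as it stands), about 100 g. It stands in a slot of the rack with its upper 78 mm free. None at the start if this board is absent.
- bay4 (a point): Centre of the floor of bay 4 of the dryer, 20 mm above the table. The bay is 18 mm wide (dryer's y), 112 mm long (dryer's x) and 55 mm deep, open at the top; bays are 56 mm apart. Axes as the dryer's.
- mug: White ceramic mug, 90 mm high, 76 mm across, beyond the work; origin under its centre. Leave alone.
- jug: Green plastic jug, 170 mm high, 112 mm across, beyond the work; origin under its centre. Leave alone.
- bamboo_brush: Bamboo brush lying on the table beyond the work. Leave alone.

How it is judged:
By the outcome, as a careful person would: the job done as asked, in the order asked, and still so for the second after the job is handed in, with the robot touching nothing.
Of board1, board2, board3, board4 only 2 to 4 are there at a start; the rules pass over those that are not, and their reading is None.
At some moment in a run one of soap_case may be knocked a few centimetres aside while the robot is not near it.
It also fails if it takes over 210 s, if anything falls off the work surface, if the arm or the gripper's body presses on something with over 40 N, if the wrist force passes 120 N, or if a joint passes its speed limit or range.

## Robot

A 7-joint arm with a two-finger parallel gripper is mounted at the origin on the work surface. World frame = base frame: x ahead of the robot, y to its left, z up, the work surface at z = 0. Lengths are in mm, angles in rad, forces in N, time in s.
With the tool pointing down it reaches from about 400 to 900 mm from the base axis. Payload 5.6 kg.
Tool frame: the origin (TCP) lies midway between the tips of the shut fingers; the grasp point (between the pads) lies 19 mm behind it; z points along the fingers, y is the line along which they close (so a half turn about z gives the same grasp; the last joint's range is limited). The gripper opens to 92 mm and grips with 3 to 60 N. Pads are 20 mm wide; open, the fingers measure 128 mm over their backs; the gripper's body (75 mm by 189 mm) begins 69 mm behind the grasp point.
Start: joints at [1.28, 0.468, -0.012, 1.603, 0.006, 1.071, -0.056], TCP at [159.384, -630.163, 214.592] pointing down, gripper open.
Joint ranges: [-2.53, 2.53], [-0.31, 2.02], [-1.57, 1.55], [0.28, 2.44], [-1.29, 4.43], [0.15, 1.84], [-2.92, 2.92]. Speed limits (rad/s): [2.57, 2.57, 3.14, 3.14, 3.14, 3.14, 3.14].

## Interface

Orientations are given as a rotation vector (axis times angle).
In Python, from cell import robot, grip, kin, viewer gives the robot as it stands. Calls block until the motion is done:
- robot.movep(position, orientation): joint-space move of the TCP to a pose.
- robot.servo_line(position, feed=150, rotation=None): straight line of the TCP; rotation=None keeps the orientation; feed is the mean speed in mm/s.
- robot.goto_joints(angles): joint-space move.
- grip(opening, newtons=None): opening from 0.0 (shut) to 1.0 (fully open); newtons is the grip in N (None keeps the last); returns when the fingers have stopped.
- robot.hold(seconds).
- kin.ik(position, orientation): joint angles nearest the present ones, or None.
- robot.observe(): the state.
- viewer.read_camera(name): name is "scene" or "top" or "wrist"; returns the picture (420x560x3 uint8, red, green, blue); there is no depth.
- viewer.camera_info(name): a dict with "camera_matrix" (3x3 intrinsics, pixels), "R" (3x3) and "t" (3): a world point X has camera coordinates R X + t. Camera axes: x right, y down, z forward; pixel columns grow to the right and rows downward; lengths in mm; the calibration is good to about 2 mm. A picture is of the moment at which its call begins: read the wrist's pose just before it. camera_info takes no time and is no camera call; for the wrist camera it gives the pose at the moment of the call.
A pose or a line that the arm cannot do raises robot.IKError and nothing moves.
- robot.job_done(): hands the job in; it is judged then, once.
Trained networks look in the newest picture that a camera, given by its name, has taken for a name from the list of things; names that differ only in an ending like _2 or _b are one class to them, and where a whole thing is asked for, a point or a joint stands for the part that bears it (a point fixed in the world has none). Each returns a list of dicts, best first, with "confidence" (0 to 1); they miss things now and then, are a little off and sometimes report something else, mostly with a low value. They report only what shows in the picture. A call takes as long as a camera call.
- viewer.silhouettes(name, camera): "mask" (420x560 bool, what is visible of it).
- viewer.pinpoint(name, camera): "at" ([x, y, z] in mm, in the coordinates of the camera as it stood for that picture, good to about 4 mm: a listed point, or the origin of a listed thing).
The state is a dict: "t": time; "joints": joint angles; "joint_velocities": joint speeds; "joint_torque": joint torques, N m; "tcp_pos": TCP position; "tcp_rot": TCP orientation; "contact_force": force on the tool from outside, world axes, zero at the start; "wrist_torque": the same for the moment, N m; "grip_width": opening from 0.0 (shut) to 1.0 (fully open); "grip_force": force on a finger pad.
Only numpy, scipy, OpenCV 4.12 (cv2) and the standard library are available. Lean on these libraries where they do the work, as an engineer would, in place of code of your own. Each camera call takes 0.05 s, during which the arm holds its last target. There are 200 camera calls.

## Working session

There is one attempt and no reset: what is moved stays moved. The work goes in short steps, each a Python script; the robot and the scene stay as the last script left them, time stands still between calls to the robot, and variables do not carry over. Pictures are saved under pics/ and viewed, at most 14 in all, crops included, and the job is handed in when it is done.

```bash
ls; mkdir -p pics; cat > h.py <<'E'
import numpy as np, cv2
from scipy.spatial.transform import Rotation as Ro
from cell import robot, grip, kin, viewer
def shot(cam,fn=None):
    info=viewer.camera_info(cam); im=viewer.read_camera(cam)
    if fn: cv2.imwrite('pics/'+fn,im[:,:,::-1])
    return im,info
def w(info,p): return np.array(info['R']).T@(np.array(p)-np.array(info['t']))
def pin(name,cam,info):
    return [(round(d['confidence'],2),w(info,d['at']).round(1).tolist()) for d in viewer.pinpoint(name,cam)[:5]]
def unproj(info,uv,z):
    R=np.array(info['R']);t=np.array(info['t']);c=-R.T@t
    d=R.T@np.linalg.solve(np.array(info['camera_matrix']),[uv[0],uv[1],1.]); return c+d*(z-c[2])/d[2]
def proj(info,P):
    q=np.array(info['camera_matrix'])@(np.array(info['R'])@np.array(P,float)+np.array(info['t'])); return q[:2]/q[2]
def down(a):
    """tool down, tool y (closing line) at world angle a; returns rotvec"""
    y=np.array([np.cos(a),np.sin(a),0]);z=np.array([0,0,-1.]);x=np.cross(y,z)
    return Ro.from_matrix(np.c_[x,y,z]).as_rotvec()
def st(*ks):
    s=robot.observe(); print({k:np.round(s[k],2).tolist() for k in (ks or ('t','tcp_pos','grip_width','grip_force','contact_force'))}); return s
E
python3 - <<'E'
from h import *
st('t','tcp_pos','tcp_rot','contact_force')
for c in ('top','scene'):
    im,i=shot(c,c+'1.png')
    print(c,np.array(i['R']).round(2).tolist(),np.array(i['t']).round(0))
    for n in ['dial_grip','dryer','tray','rack','soap_case_mid','board1_mid','bay1','bay4','mug','jug']:
        print(n,pin(n,c,i))
E
```

```text
pics
{'t': 0.0, 'tcp_pos': [159.2, -629.61, 213.67], 'tcp_rot': [-3.12, -0.39, 0.0], 'contact_force': [0.7, -0.18, -0.34]}
top [[-0.01, -1.0, 0.0], [-0.99, 0.01, -0.14], [0.14, -0.0, -0.99]] [ -2. 630. 969.]
dial_grip [(0.91, [563.8, 312.7, 119.5])]
dryer [(0.73, [510.6, 245.0, -3.6])]
tray [(0.93, [562.3, 182.2, 90.3]), (0.58, [783.4, 221.2, 0.9])]
rack [(0.63, [555.2, -259.6, 3.7])]
soap_case_mid [(0.7, [591.7, 21.4, 18.5])]
board1_mid [(0.85, [557.7, -336.6, 67.8])]
bay1 [(0.96, [442.6, 271.1, 14.5]), (0.64, [438.8, 214.5, 21.2]), (0.6, [447.0, 325.8, 19.5])]
bay4 [(0.96, [442.6, 271.1, 14.5]), (0.64, [438.8, 214.5, 21.2]), (0.6, [447.0, 325.8, 19.5])]
mug [(0.84, [787.2, 20.2, -0.9])]
jug [(0.81, [777.2, -126.9, 1.1])]
scene [[-0.02, 1.0, -0.01], [0.64, 0.01, -0.76], [-0.76, -0.02, -0.64]] [  19. -306. 1453.]
dial_grip [(0.61, [560.6, 314.8, 122.4])]
dryer [(0.75, [511.6, 241.2, 0.2]), (0.27, [560.7, 185.3, 92.1])]
tray [(0.77, [559.4, 185.9, 90.3])]
rack [(0.74, [559.1, -261.9, -0.4]), (0.47, [778.2, -122.2, 1.6])]
soap_case_mid [(0.93, [584.2, 22.8, 15.5]), (0.54, [556.8, -286.6, 69.6])]
board1_mid [(0.85, [557.9, -333.1, 68.0])]
bay1 [(0.83, [445.6, 273.0, 18.3]), (0.7, [447.3, 327.6, 17.4]), (0.67, [585.2, 26.2, 15.0]), (0.62, [442.9, 221.8, 18.5])]
bay4 [(0.83, [445.6, 273.0, 18.3]), (0.7, [447.3, 327.6, 17.4]), (0.67, [585.2, 26.2, 15.0]), (0.62, [442.9, 221.8, 18.5])]
mug [(0.57, [783.7, 13.8, 0.7])]
jug [(0.71, [780.0, -123.6, 1.3]), (0.54, [782.7, 222.0, 4.8])]
```

View pics/top1.png

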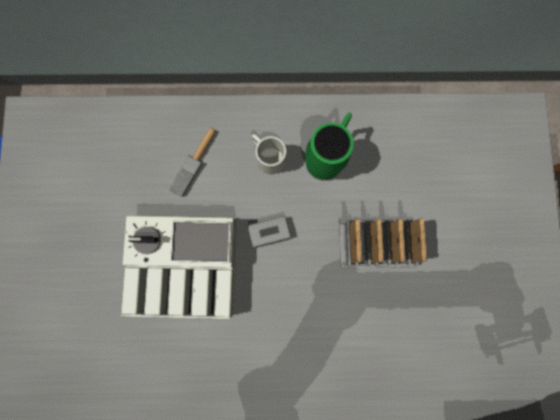

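View pics/scene1.png

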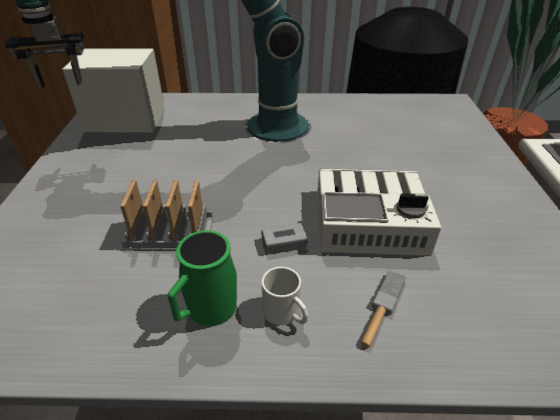

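The top view shows four boards in the rack (358–418, 240), the soap case at (270, 230), and the dryer on the left. The dial is at (148, 240), its pointer is at about +y, and the dot is at (146, 260). Next is a closer look with the wrist camera.

```bash
python3 - <<'E'
from h import *
robot.movep([500,240,420],down(np.pi/2)); 
s=st('t','joints','tcp_pos','tcp_rot')
im,i=shot('wrist','w1.png')
print(np.array(i['R']).round(2).tolist(),(-np.array(i['R']).T@i['t']).round(0))
for n in ['dial_grip','dryer','tray','bay1','soap_case_mid','dial']: print(n,pin(n,'wrist',i) if n!='dial' else '')
E
```

```text
{'t': 4.44, 'joints': [0.2, 0.29, -0.89, 1.51, 0.22, 1.45, 0.87], 'tcp_pos': [500.48, 239.19, 419.74], 'tcp_rot': [-0.0, -3.14, 0.0]}
[[0.0, 1.0, -0.0], [0.96, -0.0, 0.26], [0.26, -0.0, -0.96]] [426. 239. 590.]
dial_grip [(0.7, [781.6, 16.9, 0.2]), (0.66, [565.0, 310.7, 119.1])]
dryer [(0.91, [511.2, 236.1, -0.9])]
tray [(0.76, [557.1, 187.8, 88.6])]
bay1 [(0.97, [440.1, 161.0, 24.9]), (0.83, [439.8, 212.2, 19.3]), (0.76, [445.2, 272.5, 21.5]), (0.7, [775.6, -129.1, 6.8]), (0.67, [446.0, 323.5, 17.9])]
soap_case_mid []
dial
```

View pics/w1.png

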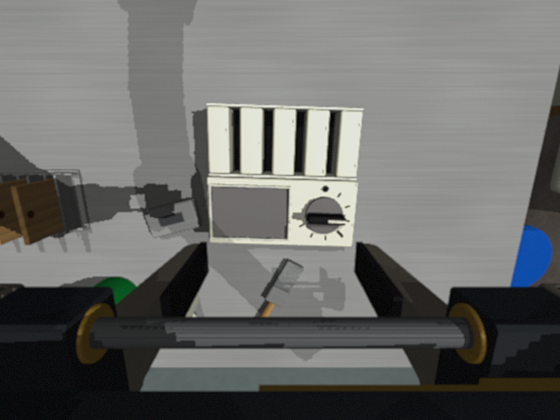

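```bash
cat >> h.py <<'E'
def fit2d(loc,wld):
    loc=np.array(loc,float);wld=np.array(wld,float);a=loc-loc.mean(0);b=wld-wld.mean(0)
    th=np.arctan2((a[:,0]*b[:,1]-a[:,1]*b[:,0]).sum(),(a*b).sum())
    R=np.array([[np.cos(th),-np.sin(th)],[np.sin(th),np.cos(th)]]); t=wld.mean(0)-R@loc.mean(0)
    print('fit yaw',th.round(4),'t',t.round(1),'res',np.abs(loc@R.T+t-wld).max().round(1)); return th,t
def place(th,t,p): return np.array([np.cos(th)*p[0]-np.sin(th)*p[1]+t[0],np.sin(th)*p[0]+np.cos(th)*p[1]+t[1]])
E
python3 - <<'E'
from h import *
D=(50,74);T=(50,-55);O=(0,0);b=lambda k:(-70,-84+56*k)
L=[(D,(563.8,312.7)),(D,(560.6,314.8)),(D,(565,310.7)),(O,(510.6,245)),(O,(511.6,241.2)),(O,(511.2,236.1)),(T,(562.3,182.2)),(T,(559.4,185.9)),(T,(557.1,187.8)),
(b(0),(440.1,161)),(b(1),(439.8,212.2)),(b(2),(445.2,272.5)),(b(3),(446,323.5)),(b(2),(442.6,271.1)),(b(1),(438.8,214.5)),(b(3),(447,325.8)),(b(2),(445.6,273)),(b(3),(447.3,327.6)),(b(1),(442.9,221.8))]
th,t=fit2d(*zip(*L)); np.save('dry.npy',[th,*t])
i=viewer.camera_info('wrist'); im=cv2.imread('pics/w1.png'); s=4; x0,y0=195,95
c=cv2.resize(im[y0:y0+160,x0:x0+190],None,fx=s,fy=s,interpolation=cv2.INTER_CUBIC)
def dot(p,z,col):
    u=(proj(i,[*place(th,t,p),z])-[x0,y0]+.5)*s; cv2.circle(c,tuple(int(v) for v in u),4,col,-1)
for p in [(110,-130),(110,130),(-10,130),(-10,-130)]: dot(p,90,(0,0,255))
for p in [(-130,-130),(-130,130)]: dot(p,75,(0,0,255))
for k in range(4):
    for e in (-126,-14): dot((-70+(56 if e>-70 else -56),-84+56*k),75,(0,255,0))
for a in (-46,46):
    for q in (-67,67): dot((50+a,-55+q),98,(255,0,0))
dot((50,74),132,(0,0,255))
cv2.imwrite('pics/c1.png',c)
E
```

```text
fit yaw -0.0375 t [512. 241.] res 6.1
```

View pics/c1.png

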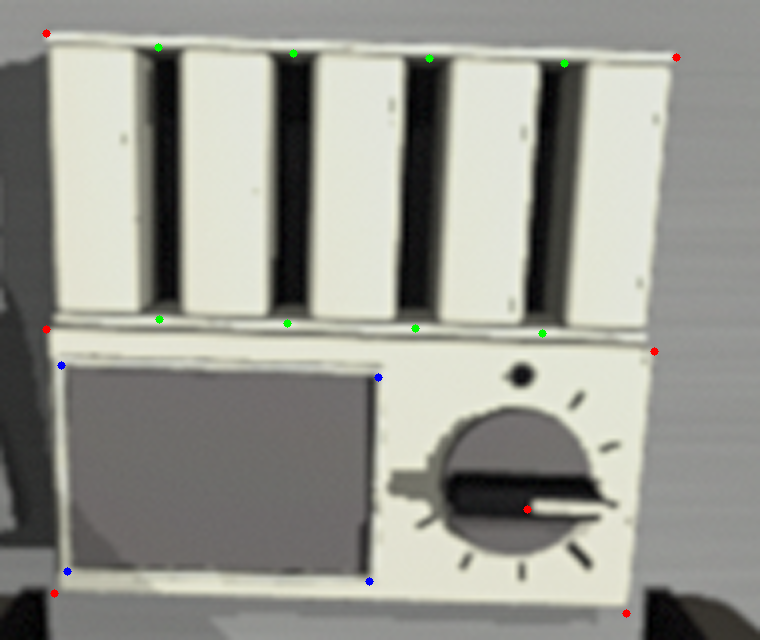

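```bash
python3 - <<'E'
from h import *
from scipy.optimize import least_squares
i=viewer.camera_info('wrist')
M=[((110,-130,90),(60,587)),((110,130,90),(629,605)),((-130,-130,75),(48,34)),((-130,130,75),(671,59)),((4,-122,98),(66,365)),((96,-122,98),(71,574)),((96,12,98),(370,577)),
((-70+56,-84,75),(160,313)),((-14,-28,75),(289,318)),((-14,28,75),(416,321)),((-14,84,75),(546,327)),((-126,-84,75),(160,50)),((-126,84,75),(565,65))]
px=np.array([m[1] for m in M])/4-.5+[195,95]
def f(v): return np.ravel([proj(i,[*place(v[0],v[1:],m[0][:2]),m[0][2]]) for m in M]-px)
r=least_squares(f,np.load('dry.npy')); v=r.x; print(v.round(4)); print(r.fun.reshape(-1,2).round(1).tolist()); np.save('dry.npy',v)
c=place(v[0],v[1:],(50,74)); print('dial',c,'tray',place(v[0],v[1:],(50,-55)),'bays',[place(v[0],v[1:],(-70,-84+56*k)).round(1).tolist() for k in range(4)])
q=lambda u,z: unproj(i,np.array(u)/4-.5+[195,95],z)[:2]
A,B=q((530,508),132),q((600,510),132); d=B-A; print('stripe',A,B,'len',np.linalg.norm(d))
def ang(d): # clockwise from dryer -x
    a=np.arctan2(d[1],d[0])-v[0]; return (np.pi-a)%(2*np.pi)
print('ptr',ang(d),ang(B-c),'dot',ang(q((521,376),90)-c),'ticks',[ang(q(u,90)-c).round(2) for u in [(577,400),(610,446),(580,556),(522,572),(465,562),(427,520)]])
p=np.arctan2(d[1],d[0])
for a in (p+np.pi/2,p-np.pi/2):
    J=kin.ik([*c,107],down(a)); print(a,None if J is None else np.round(J,2))
E
```

```text
[-3.250000e-02  5.108053e+02  2.418228e+02]
[[-0.7, 1.4], [0.3, 1.1], [-0.4, -0.6], [1.5, -1.5], [-0.7, -0.2], [-0.3, -1.0], [0.5, 0.5], [0.3, 1.1], [0.0, 0.9], [0.2, 1.1], [-0.4, 0.6], [-0.4, -1.0], [0.0, -1.4]]
dial [563.1859528  314.15717547] tray [558.98973133 185.22544266] bays [[438.1, 160.1], [439.9, 216.1], [441.8, 272.1], [443.6, 328.1]]
stripe [564.09336556 313.92939609] [564.96619791 342.42231176] len 28.506281410036422
ptr 1.5688854732285817 1.6011624310740002 dot 6.25810875435463 ticks [np.float64(0.58), np.float64(1.19), np.float64(2.42), np.float64(3.01), np.float64(3.62), np.float64(4.22)]
3.1109689191439154 [ 0.07  0.81 -0.96  1.65  0.74  1.08  2.  ]
-0.030623734445877515 [-0.23  0.63 -0.47  1.67  0.34  0.92 -0.86]
```

```bash
cat >> h.py <<'E'
def turn(dq,n=3):
    q=np.array(robot.observe()['joints'])
    for k in range(1,n+1):
        p=q.copy(); p[6]+=dq*k/n; robot.goto_joints(p)
    st('t','wrist_torque','grip_force','contact_force','joints')
E
python3 - <<'E'
from h import *
c=np.array([563.4,314.1]); a=-0.031
robot.movep([*c,190],down(a)); grip(0.5)
robot.servo_line([*c,108]); grip(0.0,25); st()
turn(1.60)
grip(0.45); st('t','grip_width','contact_force'); robot.servo_line([*c,200]); 
robot.movep([500,260,400],down(np.pi/2)); im,i=shot('wrist')
x0,y0=185,100; cv2.imwrite('pics/c2.png',cv2.resize(im[y0:y0+150,x0:x0+200,::-1],None,fx=4,fy=4,interpolation=cv2.INTER_CUBIC))
v=np.load('dry.npy');print((proj(i,[*place(v[0],v[1:],(50,74)),132])-[x0,y0]+.5)*4,(proj(i,[*place(v[0],v[1:],(19,74)),132])-[x0,y0]+.5)*4); st('t')
E
```

```text
{'t': 8.33, 'tcp_pos': [563.76, 314.15, 108.45], 'grip_width': 0.15, 'grip_force': 25.0, 'contact_force': [0.44, 0.27, 2.46]}
{'t': 10.06, 'wrist_torque': [-0.72, 1.03, -0.45], 'grip_force': 25.18, 'contact_force': [-5.56, -3.86, 5.62], 'joints': [-0.22, 0.63, -0.48, 1.67, 0.35, 0.92, 0.73]}
{'t': 10.63, 'grip_width': 0.45, 'contact_force': [0.55, -0.15, 0.39]}
[529.39557887 504.1830498 ] [534.54525995 426.60078872]
{'t': 12.32}
```

View pics/c2.png

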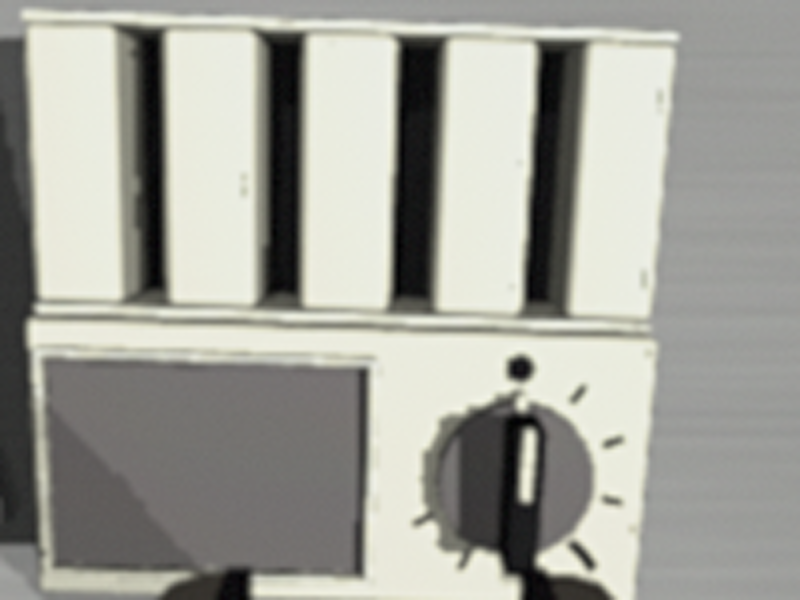

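The dial pointer (525, 430) is on the round dot. Next I'll look at the rack.

```bash
python3 - <<'E'
from h import *
robot.movep([490,-262,380],down(np.pi/2)); grip(0.33)
im,i=shot('wrist','w3.png'); st('t','joints')
for n in ['rack','board1_mid','board2_mid','soap_case_mid']: print(n,pin(n,'wrist',i))
import pickle; pickle.dump(i,open('w3.pkl','wb'))
im,i=shot('top'); print(pin('soap_case_mid','top',i),pin('rack','top',i))
E
```

```text
{'t': 14.62, 'joints': [0.69, 0.2, -0.31, 1.6, 0.06, 1.35, 1.94]}
rack [(0.59, [555.6, -260.7, -2.2])]
board1_mid [(0.67, [559.4, -336.2, 69.7])]
board2_mid [(0.8, [557.9, -291.1, 67.3])]
soap_case_mid [(0.82, [589.8, 17.5, 19.2])]
[(0.97, [589.3, 21.2, 19.1])] [(0.82, [554.1, -260.8, -2.8])]
```

View pics/w3.png

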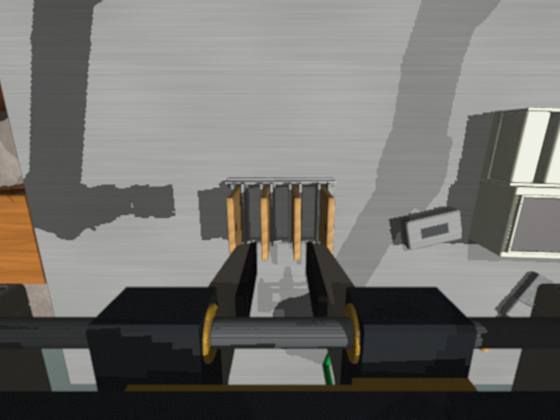

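```bash
python3 - <<'E'
from h import *
im=cv2.imread('pics/w3.png'); cv2.imwrite('pics/c3.png',cv2.resize(im[165:275,215:350],None,fx=5,fy=5,interpolation=cv2.INTER_CUBIC))
E
```

```text
(no output)
```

View pics/c3.png

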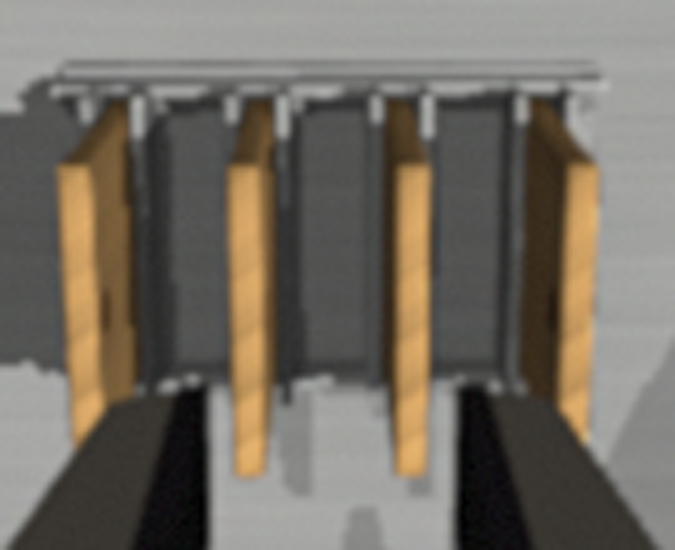

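```bash
python3 - <<'E'
from h import *; import pickle
i=pickle.load(open('w3.pkl','rb'))
for u in [(75,165),(246,165),(413,165),(581,165),(250,475),(411,475),(81,420),(577,420)]:
    print(u,unproj(i,np.array(u)/5-.5+[215,165],128).round(1))
for z in (150,115,108): 
  for p in ([557,-336],[557,-186],place(*(lambda v:(v[0],v[1:]))(np.load('dry.npy')),(-70,-84))): J=kin.ik([*p,z],down(np.pi/2)); print(np.round(J,2) if J is not None else None)
E
```

```text
(75, 165) [ 506.6 -337.8  128. ]
(246, 165) [ 506.6 -287.7  128. ]
(413, 165) [ 506.6 -238.7  128. ]
(581, 165) [ 506.6 -189.5  128. ]
(250, 475) [ 604.9 -288.   128. ]
(411, 475) [ 604.9 -237.9  128. ]
(81, 420) [ 586.6 -339.6  128. ]
(577, 420) [ 586.6 -187.2  128. ]
[ 0.68  0.55 -0.26  1.64  0.16  0.97  1.93]
[ 0.53  0.47 -0.34  1.8   0.19  0.91  1.68]
[ 0.23  0.36 -0.76  2.06  0.33  0.85  0.85]
[ 0.67  0.59 -0.25  1.66  0.18  0.9   1.92]
[ 0.51  0.51 -0.32  1.82  0.21  0.84  1.66]
[ 0.2   0.42 -0.73  2.09  0.4   0.78  0.79]
[ 0.67  0.6  -0.25  1.67  0.18  0.89  1.92]
[ 0.51  0.52 -0.32  1.83  0.21  0.83  1.66]
[ 0.19  0.43 -0.73  2.09  0.41  0.77  0.78]
```

```bash
cat >> h.py <<'E'
def pick(y,x=556.,z=86):
    grip(0.33); robot.movep([x,y,190],down(np.pi/2)); robot.servo_line([x,y,z],feed=150)
    grip(0.0,35); st('t','grip_width','grip_force','contact_force')
    robot.servo_line([x,y,z+142],feed=200); st('grip_width','grip_force','contact_force')
def put(k,z=86,dy=0.,dx=0.):
    v=np.load('dry.npy'); p=place(v[0],v[1:],(-70+dx,-84+56*(k-1)+dy)); r=down(np.pi/2+v[0])
    robot.movep([*p,z+142],r); robot.servo_line([*p,z+12+62],feed=150); b=np.array(robot.observe()['contact_force'])
    for h in (48,40,30,20,10,3,0,-1):
        robot.servo_line([*p,z+12+h],feed=70); f=np.array(robot.observe()['contact_force'])-b; print(h,f.round(1).tolist())
        if np.abs(f).max()>12 and h>3: print('STOP'); return False
    grip(0.33); robot.servo_line([*p,z+142],feed=250); st('t'); return True
E
python3 - <<'E'
from h import *
pick(-188.5); print(put(4)); 
E
```

```text
{'t': 17.33, 'grip_width': 0.11, 'grip_force': 35.0, 'contact_force': [-1.1, -0.44, 4.45]}
{'grip_width': 0.11, 'grip_force': 35.0, 'contact_force': [0.49, -0.36, -0.87]}
48 [-0.7, 0.9, 0.2]
40 [-2.0, 0.7, -0.1]
30 [-1.1, 1.2, -0.2]
20 [0.2, 0.5, -0.4]
10 [-1.2, 0.3, -1.0]
3 [-1.9, -0.2, -0.7]
0 [-2.1, -0.1, 3.2]
-1 [-3.8, -0.8, 12.7]
{'t': 24.1}
True
```

Seated cleanly, with floor contact at the expected height. Now the others.

```bash
python3 - <<'E'
from h import *
for y,k in ((-238.5,3),(-288,2),(-337.8,1)):
    pick(y)
    if not put(k): break
robot.movep([480,60,400],down(np.pi/2)); im,i=shot('wrist','w4.png'); print(pin('soap_case_mid','wrist',i))
m=viewer.silhouettes('soap_case_mid','wrist'); 
for d in m[:2]:
    mk=d['mask'].astype(np.uint8); print(d['confidence'],mk.sum(),cv2.minAreaRect(cv2.findNonZero(mk)))
im,i=shot('top'); print(pin('soap_case_mid','top',i)); st('t')
E
```

```text
{'t': 27.68, 'grip_width': 0.11, 'grip_force': 35.0, 'contact_force': [-1.81, 0.26, 3.88]}
{'grip_width': 0.11, 'grip_force': 35.0, 'contact_force': [0.16, 0.12, -1.64]}
48 [1.4, -0.0, -0.3]
40 [-0.4, -1.5, -0.7]
30 [-0.8, 0.4, -0.5]
20 [0.5, -0.5, -0.2]
10 [0.9, -0.5, -1.4]
3 [0.7, -0.0, -0.2]
0 [0.6, -0.3, 5.3]
-1 [-2.2, -3.1, 14.2]
{'t': 34.42}
{'t': 37.98, 'grip_width': 0.11, 'grip_force': 35.0, 'contact_force': [-1.18, 0.02, 4.04]}
{'grip_width': 0.1, 'grip_force': 35.0, 'contact_force': [-0.58, 0.04, -0.42]}
48 [-0.9, 0.1, -0.5]
40 [-1.2, -0.3, -0.5]
30 [-1.2, -0.0, -0.0]
20 [0.0, -1.0, 0.6]
10 [-1.1, -0.6, 0.1]
3 [-0.9, 0.3, 0.2]
0 [-1.7, -0.9, 4.9]
-1 [-3.8, -3.0, 14.5]
{'t': 44.71}
{'t': 48.24, 'grip_width': 0.11, 'grip_force': 35.0, 'contact_force': [-0.52, -0.13, 4.22]}
{'grip_width': 0.11, 'grip_force': 35.0, 'contact_force': [-0.36, 0.79, -1.45]}
48 [0.1, 0.8, -1.5]
40 [-0.2, -0.1, -1.5]
30 [1.4, -0.4, -0.8]
20 [-0.2, -0.0, -1.6]
10 [1.2, 0.1, -1.2]
3 [0.7, 0.9, -1.0]
0 [-1.4, -0.1, 4.5]
-1 [-4.0, -1.1, 16.0]
{'t': 54.96}
[(0.9, [643.6, 2.2, 18.1]), (0.58, [510.1, 233.7, 0.4])]
0.69 786 ((253.61767578125, 254.97061157226562), (32.257240295410156, 52.14515686035156), 75.96376037597656)
[(0.6, [643.5, 6.1, 20.6])]
{'t': 56.03}
```

View pics/w4.png

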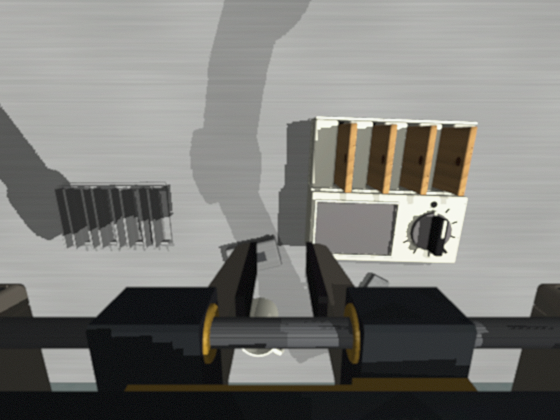

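The boards stand in all four bays (345–460, 160). The soap case has been knocked to about (643, 4), so I'll take a closer look at it.

```bash
python3 - <<'E'
from h import *; import pickle
grip(0.95); robot.movep([610,4,330],down(0.1)); im,i=shot('wrist','w5.png'); print(pin('soap_case_mid','wrist',i)); pickle.dump(i,open('w5.pkl','wb'))
for d in viewer.silhouettes('soap_case_mid','wrist')[:2]:
    mk=d['mask'].astype(np.uint8); print(d['confidence'],mk.sum(),cv2.minAreaRect(cv2.findNonZero(mk)))
s=st('t','joints')
E
```

```text
[(0.76, [641.4, -0.0, 18.7])]
0.58 2160 ((300.3300476074219, 180.81002807617188), (62.50823211669922, 36.06244659423828), 81.8698959350586)
{'t': 58.37, 'joints': [0.51, 0.42, -0.79, 1.53, 0.31, 1.32, -0.21]}
```

View pics/w5.png

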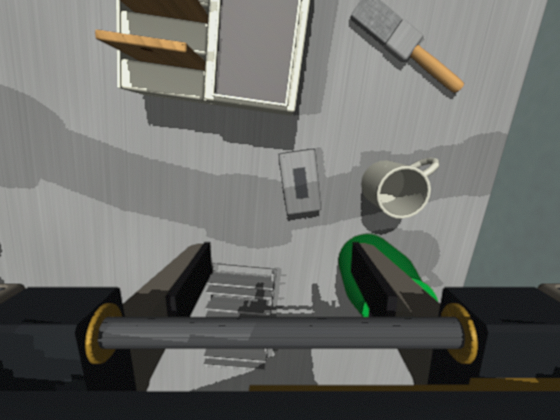

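```bash
python3 - <<'E'
from h import *; import pickle
im=cv2.imread('pics/w5.png'); cv2.imwrite('pics/c5.png',cv2.resize(im[140:230,260:340],None,fx=6,fy=6,interpolation=cv2.INTER_CUBIC))
E
```

```text
(no output)
```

View pics/c5.png

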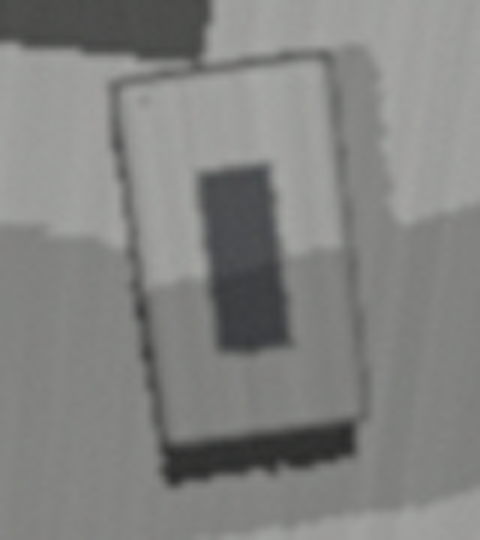

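```bash
python3 - <<'E'
from h import *; import pickle
i=pickle.load(open('w5.pkl','rb'))
P=[unproj(i,np.array(u)/6-.5+[260,140],34)[:2] for u in [(112,82),(330,52),(368,418),(165,442)]]
L=lambda a,b:np.linalg.norm(P[a]-P[b]); print(L(0,1),L(2,3),L(1,2),L(0,3))
c=np.mean(P,0); e=(P[0]+P[1]-P[2]-P[3]); yaw=np.arctan2(e[1],e[0]); a=yaw-np.pi/2; print(c,yaw,a)
assert abs(L(0,1)-58)<7 and abs(L(1,2)-100)<8
robot.movep([*c,120],down(a)); robot.servo_line([*c,14],feed=100); st()
grip(0.0,35); st(); robot.servo_line([*c,190],feed=150); st()
v=np.load('dry.npy'); t=place(v[0],v[1:],(50,-55)); r=down(v[0])
robot.movep([*t,190],r); st('tcp_pos'); b=np.array(robot.observe()['contact_force'])
for z in (125,112,107,105,104,103):
    robot.servo_line([*t,z],feed=60); f=np.array(robot.observe()['contact_force'])-b; print(z,f.round(1).tolist())
    if abs(f).max()>10: break
st()
E
```

```text
56.80478861872254 55.74541802892494 98.43820276788587 97.77050387293298
[640.37444943   6.63772983] 1.8124853234442133 0.24168899664931676
{'t': 60.43, 'tcp_pos': [640.98, 6.76, 14.75], 'grip_width': 0.95, 'grip_force': 0.0, 'contact_force': [0.03, 0.3, -0.19]}
{'t': 60.98, 'tcp_pos': [640.5, 6.59, 14.2], 'grip_width': 0.63, 'grip_force': 35.0, 'contact_force': [-0.56, 0.2, 1.83]}
{'t': 62.31, 'tcp_pos': [639.72, 6.46, 188.86], 'grip_width': 0.63, 'grip_force': 35.0, 'contact_force': [-0.47, 0.18, -2.12]}
{'tcp_pos': [559.76, 183.74, 189.53]}
125 [0.5, 0.3, 1.2]
112 [-0.1, -0.0, 1.7]
107 [1.0, 0.1, 0.6]
105 [-0.1, 0.3, 1.7]
104 [-0.1, 1.2, 2.3]
103 [-0.9, -1.2, 10.1]
{'t': 65.72, 'tcp_pos': [559.25, 185.33, 104.18], 'grip_width': 0.63, 'grip_force': 35.0, 'contact_force': [-0.84, -1.29, 7.82]}
```

Touched the tray floor. I'll release, check everything, then set the dial.

```bash
python3 - <<'E'
from h import *
grip(0.85); st(); v=np.load('dry.npy'); t=place(v[0],v[1:],(50,-55)); robot.servo_line([*t,220],feed=150)
robot.movep([490,230,400],down(np.pi/2)); im,i=shot('wrist')
cv2.imwrite('pics/c6.png',cv2.resize(im[90:260,180:400,::-1],None,fx=3.5,fy=3.5,interpolation=cv2.INTER_CUBIC)); st('t')
print(pin('soap_case_mid','wrist',i))
E
```

```text
{'t': 66.2, 'tcp_pos': [558.92, 185.22, 102.84], 'grip_width': 0.85, 'grip_force': 0.0, 'contact_force': [-0.07, -0.24, -0.83]}
{'t': 68.5}
[(0.85, [559.2, 181.8, 108.5])]
```

View pics/c6.png

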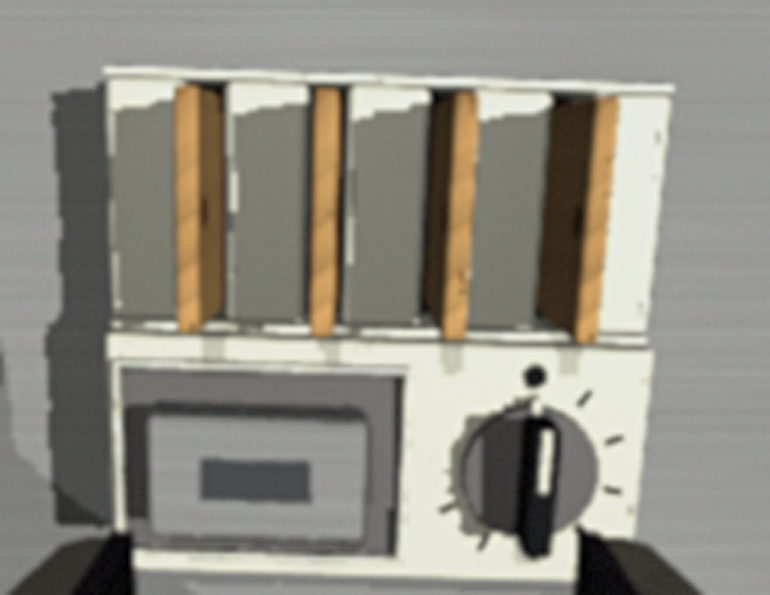

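The boards are seated, the case lies flat in the tray lid up, and the dial is still on the dot. Now I'll set the dial to 40.

```bash
python3 - <<'E'
from h import *
c=np.array([563.4,314.1]); v=np.load('dry.npy'); r=down(np.pi/2+v[0])
robot.movep([*c,190],r); grip(0.4); robot.servo_line([*c,108]); grip(0.0,25); st('t','joints','grip_width','wrist_torque')
turn(-2.40,4)
grip(0.4); robot.servo_line([*c,200]); robot.movep([490,270,400],down(np.pi/2)); im,i=shot('wrist')
x0,y0=185,150; s=6
cv2.imwrite('pics/c7.png',cv2.resize(im[y0:y0+100,x0+20:x0+150,::-1],None,fx=s,fy=s,interpolation=cv2.INTER_CUBIC))
import pickle; pickle.dump((i,x0+20,y0,s),open('w7.pkl','wb')); st('t')
E
```

```text
{'t': 71.41, 'joints': [0.05, 0.79, -0.92, 1.65, 0.71, 1.06, 0.45], 'grip_width': 0.15, 'wrist_torque': [-0.81, 0.09, 0.0]}
{'t': 73.91, 'wrist_torque': [-0.45, 0.34, -0.05], 'grip_force': 25.0, 'contact_force': [-0.93, -1.73, 1.83], 'joints': [0.05, 0.79, -0.92, 1.65, 0.71, 1.06, -1.95]}
{'t': 77.38}
```

View pics/c7.png

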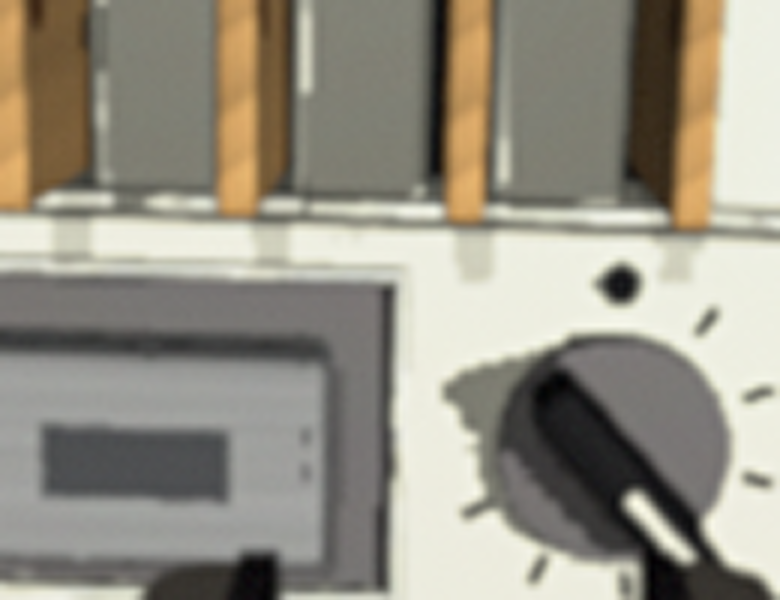

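```bash
python3 - <<'E'
from h import *; import pickle
i,x0,y0,s=pickle.load(open('w7.pkl','rb')); v=np.load('dry.npy')
q=lambda u: unproj(i,(np.array(u)+.5)/s-.5+[x0,y0],132)[:2]
A,B=q((630,497)),q((688,559)); c=place(v[0],v[1:],(50,74))
for d in (B-A,B-c): print((np.pi-np.arctan2(d[1],d[0])+v[0])%(2*np.pi))
print(A,B,c)
grip(0.6)
robot.movep([450,270,380],down(np.pi/2)); im,i=shot('wrist'); u=proj(i,[*c,110]); x0,y0=[int(k) for k in u-[50,40]]
cv2.imwrite('pics/c8.png',cv2.resize(im[y0:y0+80,x0:x0+100,::-1],None,fx=7,fy=7,interpolation=cv2.INTER_CUBIC))
pickle.dump((i,x0,y0,7),open('w8.pkl','wb'))
for n in ('soap_case_mid','mug','jug'): print(n,pin(n,'wrist',i))
E
```

```text
2.3703839539582168
2.441201328865425
[565.6542197 313.9970819] [582.94029343 329.73883764] [563.1859528  314.15717547]
soap_case_mid [(0.89, [557.7, 182.1, 107.6]), (0.66, [563.8, 309.7, 118.5]), (0.37, [511.4, 234.2, 0.3])]
mug []
jug [(0.73, [447.0, 272.7, 20.7])]
```

View pics/c8.png

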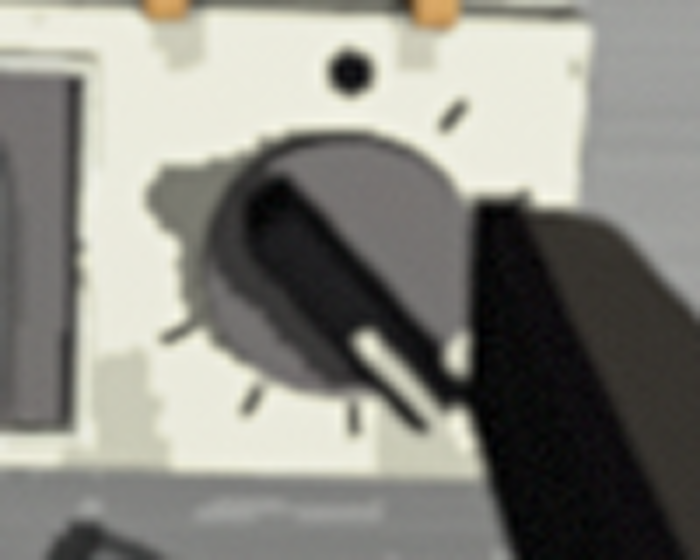

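The dial reads 2.37–2.44 rad, which agrees with the long tick at 2.4, and the arm is clear of everything.

```bash
python3 - <<'E'
from h import *
print(robot.job_done()); st('t')
E
```

```text
the job is handed in; nothing more can be done
None
the job is handed in; nothing more can be done
```

I turned the dial to off first, stood all four boards in the bays, laid the soap case flat and lid up in the tray, and set the dial to 40 (about 2.4 rad by camera); the job is handed in, its verdict was not shown, and I never moved the mug, jug or brush.

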